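# Let one seasoning jar out of a lever dispenser

## Robot

A 7-joint arm with a two-finger parallel gripper is mounted at the origin on a cart in front of the work surface, level with it; the furniture and walls round the work are solid. World frame = base frame: x ahead of the robot, y to its left, z up, the work surface at z = 0. Lengths are in mm, angles in degrees, forces in N, time in s.
With the tool pointing down it reaches from about 350 to 900 mm from the base axis. Payload 7.2 kg.
Tool frame: the origin (TCP) lies midway between the tips of the shut fingers; the grasp point (between the pads) lies 19 mm behind it (arm.grasp_offset is the distance from the TCP to the grasp point, in mm); x points along the fingers, y is the direction in which the jaws open and shut, and the axes are right-handed (so a half turn about x gives the same grasp; the last joint's range is limited). The gripper opens to 85 mm and grips with 20 to 120 N. Pads are 22 mm wide; open, the fingers measure 114 mm over their backs; the gripper's body (76 mm by 85 mm) begins 54 mm behind the grasp point. The pads swing forward as they close: fully open they stand 13 mm farther back than shut.
Start: joints at [-68.423, 23.554, -0.728, 91.456, 0.321, 64.991, -4.71], TCP at [268.933, 564.184, 231.297] pointing down, gripper open.
Joint ranges: [-169.25, 169.25], [-16.82, 113.86], [-84.01, 82.57], [7.8, 145.47], [-59.2, 239.2], [7.22, 106.19], [-163.78, 163.78]. Speed limits (degrees/s): [136.94, 136.94, 172.46, 172.46, 180, 180, 180].

## Interface

Orientations are given as [roll, pitch, yaw] about the fixed x, y, z axes, in that order (R = Rz(yaw) Ry(pitch) Rx(roll)).
In Python, from cell import arm gives the robot as it stands. The module is installed in compiled form; this text tells all that it offers.
- The arm moves only by the tool step_arm, never from a script. Its argument "increments" is text: rows parted by semicolons, each of 7 numbers parted by spaces: the turn, a rotation vector about the tool's x, y, z in rad, then the shift along the tool's x, y, z in m, then the finger opening in m, from 0 to 0.0854. In form: rx ry rz tx ty tz claw; .... A call has 1 to 10 rows; each row shifts and turns the commanded pose from where the row before left it, along the tool's axes as they then stand; what a row does not reach is not made up. A row lasts 1/10 s, in which the tool goes at most 50 mm and 8.59 degrees, less where a joint would pass 70% of its speed; a pose out of reach is approached as far as the arm can. A call with a gripper value outside its range is refused whole. The fingers move at their own pace and stop on an object; "grip_force" is the grip in N (left out, the last holds). Time passes only in rows, so rows that do not move let the fingers close. It gives the time, the measured TCP pose, the force and the opening at its end, in the units of the state.
- arm.get_obs(): the state, without advancing time (a new reading comes with each control period).
- arm.camera(name): name is "scene" or "top" or "wrist"; returns a dict with "pixels" (420x560x3 uint8, blue, green, red), "mtx" (3x3 intrinsics, pixels), "R" (3x3) and "t" (3): a world point X has camera coordinates R X + t. Camera axes: x right, y down, z forward; pixel columns grow to the right and rows downward; lengths in mm; the calibration is good to about 2 mm. A picture is of the moment at which its call begins. There is no depth.
- arm.sign_off(): hands the job in, once; it reports no verdict.
The state is a dict: "clock": time; "joints": joint angles; "qvel": joint speeds; "joint_efforts": joint torques, N m; "eef_pos": TCP position; "tcp_rot": TCP orientation; "force": force on the tool from outside, world axes, zero at the start; "torque": the same for the moment, N m; "opening": finger opening in mm.
Only numpy, scipy, OpenCV 4.12 (cv2) and the standard library are available. Lean on these libraries where they do the work, as an engineer would, in place of code of your own. Each camera call takes 0.05 s, during which the arm holds its last target. There are 200 camera calls.

## Task

Two seasonings lie behind the gates of the wooden dispenser: a longer jar with a broad dark lid and a shorter salt shaker. With the fingertips press down the black paddle of the lane that holds the jar and keep it down until the jar has rolled into the trough in front, then let the paddle come up so that the gate is shut again. Do not touch the jar or work the other paddle, leave the shaker shut in its lane, and do not disturb the other things on the counter.

Things in the scene. Friction and masses are not known exactly. Their poses are not given: they have to be found in the camera images.
- dispenser: two-lane seasoning dispenser of light wood, fixed on the counter, 231 mm deep, 254 mm wide, 110 mm tall at the back. Origin: middle of its width, on the counter; x points from its front (robot's side) to its back, y to its left, z up. Two open-topped lanes centred at y = +62 mm (left) and -62 mm (right), 118 mm wide inside; in each a ramp falls 1:4 towards the front
- trough_left (a point): middle of the floor of the open trough in front of the left lane (x = -31, y = +62, z = 10 mm in the dispenser's frame); it is 62 mm front to back, 118 mm wide, with a lip 44 mm high in front. What the gate lets through rolls into it by itself in about a second
- gate_left (a point): middle of the lower edge of the left metal gate plate (84 mm wide, 26 mm high), which hangs on two wires across the ramp at x = 22 mm, lower edge 35 mm above the counter when shut; it is the rear end of the left lever, which rocks on a rod at x = -80, z = 55 mm in the dispenser's frame
- paddle_left (a point): black press paddle, front end of the left lever, 40 mm deep, 38 wide, 8 thick, free above. The point: middle of its top face, at rest x = -158, y = +62, z = 85 mm in the dispenser's frame; the face leans 0.25 rad (front edge higher) at rest, 0.25 rad the other way fully pressed. Fully pressed it is 40 mm lower and 5 mm nearer the robot
- lever_left (a joint): angle of the left lever: 0 at rest (gate shut), 0.5 rad = paddle down against its stop (gate fully up). A spring shuts it when let go; pressing takes about 3 N at the start and 7 N at the stop. The gate clears the jar from about 0.4 rad up
- trough_right (a point): middle of the floor of the open trough in front of the right lane (x = -31, y = -62, z = 10 mm in the dispenser's frame); it is 62 mm front to back, 118 mm wide, with a lip 44 mm high in front. What the gate lets through rolls into it by itself in about a second
- gate_right (a point): middle of the lower edge of the right metal gate plate (84 mm wide, 26 mm high), which hangs on two wires across the ramp at x = 22 mm, lower edge 35 mm above the counter when shut; it is the rear end of the right lever, which rocks on a rod at x = -80, z = 55 mm in the dispenser's frame
- paddle_right (a point): black press paddle, front end of the right lever, 40 mm deep, 38 wide, 8 thick, free above. The point: middle of its top face, at rest x = -158, y = -62, z = 85 mm in the dispenser's frame; the face leans 0.25 rad (front edge higher) at rest, 0.25 rad the other way fully pressed. Fully pressed it is 40 mm lower and 5 mm nearer the robot
- lever_right (a joint): angle of the right lever: 0 at rest (gate shut), 0.5 rad = paddle down against its stop (gate fully up). A spring shuts it when let go; pressing takes about 3 N at the start and 7 N at the stop. The gate clears the jar from about 0.4 rad up
- jar_middle (a point): middle of the glass seasoning jar (41 mm wide, 105 mm long, with a broad dark lid as wide as the jar) that lies crosswise behind the gate in one of the two lanes, left or right; in the lane it is about 56 mm above the counter, in the trough about 31 mm; the point's z axis runs along the jar
- shaker_middle (a point): middle of the salt shaker (44 mm wide, 90 mm long, shorter than the jar, with a narrower grey domed cap) that lies crosswise behind the gate in the other lane
- pepper_mill: wooden pepper mill, 58 mm wide, 170 mm tall, standing beside the dispenser; origin under its centre
- standing_jar: another seasoning jar of the same shape as the one in the dispenser, but standing upright on the counter, 41 mm wide, 105 mm tall; not part of the job; origin under its centre
- teaspoon: steel teaspoon, 134x27x12 mm, lying on the counter in front of the dispenser; origin under its centre
- lemon: lemon, 83x58x58 mm, lying on the counter; origin under its centre
- jar: the same jar as the point jar_middle; origin at the middle of its foot, z along it towards its cap
- shaker: the same shaker as the point shaker_middle; origin at the middle of its foot, z along it towards its cap

How it is judged:
By the outcome, as a careful person would: the job done as asked, in the order asked, and still so for the second after the job is handed in, with the robot touching nothing.
It also fails if it takes over 32 s, if anything falls off the work surface, if the arm or the gripper's body presses on something with over 40 N, if the wrist force passes 120 N, or if a joint passes its speed limit or range.

## Working session

There is one attempt and no reset: what is moved stays moved. The work goes in short steps, Python scripts to look and compute and a tool call to move; the robot and the scene stay as the last step left them, time stands still between calls to the robot, and variables do not carry over. Pictures are saved under pics/ and viewed, about 8 in all and at most 12, crops included, and the job is handed in when it is done.

Besides the shell and the picture viewer there is one more tool, called after "Call:" by a JSON object that holds its "api" and its "payload", one argument or row to a line. step_arm: Moves the arm, as the interface text tells. Its arguments: {"type":"object","properties":{"increments":{"type":"string"},"grip_force":{"type":"number"}},"required":["increments"]}

```bash
mkdir -p pics
python3 - <<'E'
from cell import arm
import cv2,pickle
d={}
for n in("scene","top"):
    c=arm.camera(n);d[n]=c;cv2.imwrite(f"pics/{n}0.png",c["pixels"])
    print(n,c["mtx"].tolist(),c["R"].tolist(),c["t"].tolist())
pickle.dump(d,open("c0.pkl","wb"))
o=arm.get_obs();print({k:o[k] for k in("clock","eef_pos","tcp_rot","force","opening")})
E
```

```text
scene [[382.00433770492384, 0.0, 279.9677690634778], [0.0, 382.00433770492384, 206.11206096084703], [0.0, 0.0, 1.0]] [[-0.1895719976289876, 0.9817666099884372, -0.01402787320896733], [0.7014529972923674, 0.12542082948779154, -0.7015934065540725], [-0.6870415928490132, -0.14284235731184936, -0.7124394084082416]] [96.68084227224347, -358.2423829217735, 1334.7701989039015]
top [[528.9567485762809, 0.0, 283.6788610602302], [0.0, 528.9567485762809, 215.20855774249134], [0.0, 0.0, 1.0]] [[-0.00023595411039213144, -0.9997477251448702, 0.02245952789607776], [-0.9990181761826494, -0.000759329126910443, -0.04429567784750097], [0.04430155733549727, -0.022447928343923628, -0.9987659698501524]] [7.824533377634446, 601.8820651515686, 1326.1333998426487]
{'clock': 0.1, 'eef_pos': array([268.74916556, 563.7673722 , 230.5335452 ]), 'tcp_rot': array([ -85.82136722,   89.91643094, -111.30411104]), 'force': array([-0.56746274,  0.94514728, -0.56131887]), 'opening': 85.6191484774036}
```

View pics/scene0.png

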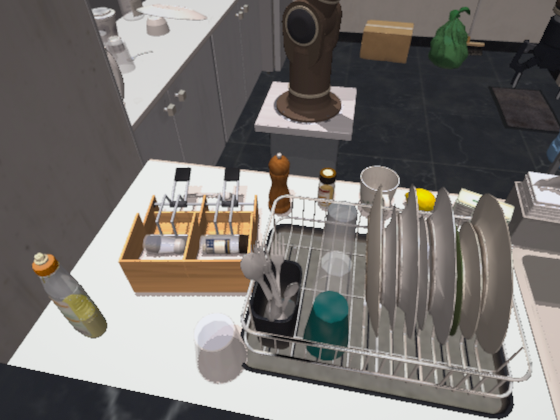

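View pics/top0.png

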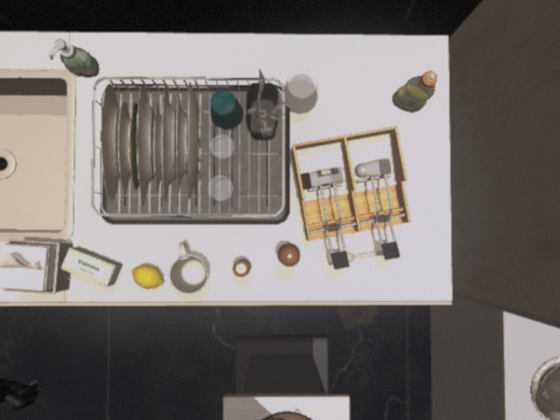

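The top view shows the dispenser at about (350,185), with black paddles at (340,260) and (390,251). Seen from above, a cylinder with a dark cap lies in the left-hand lane and a grey one in the right-hand lane. I'll zoom in and measure.

```bash
cat > h.py <<'E'
import numpy as np
def ray(c,uv,z):
    d=c["R"].T@np.linalg.inv(c["mtx"])@np.array([*uv,1.]);o=-c["R"].T@c["t"]
    return o+d*(z-o[2])/d[2]
def proj(c,X):
    p=c["mtx"]@(c["R"]@np.asarray(X,float)+c["t"]);return p[:2]/p[2]
def tri(c1,p1,c2,p2):
    A=[];b=[]
    for c,p in((c1,p1),(c2,p2)):
        d=c["R"].T@np.linalg.inv(c["mtx"])@np.array([*p,1.]);d/=np.linalg.norm(d);o=-c["R"].T@c["t"]
        P=np.eye(3)-np.outer(d,d);A.append(P);b.append(P@o)
    return np.linalg.lstsq(np.vstack(A),np.hstack(b),rcond=None)[0]
E
python3 - <<'E'
import cv2,pickle,numpy as np
from h import *
d=pickle.load(open("c0.pkl","rb"))
t=d["top"]["pixels"];s=d["scene"]["pixels"]
def blobs(im,x0,y0,x1,y1):
    m=(im.max(2)<50).astype(np.uint8)[y0:y1,x0:x1]
    n,l,st,ce=cv2.connectedComponentsWithStats(m)
    return [(np.round(ce[i]+[x0,y0],1),st[i]) for i in range(1,n) if st[i][4]>25]
print("top");T=blobs(t,290,235,420,285);[print(*b) for b in T]
for b in T: print(ray(d["top"],b[0],85).round(1))
print("scene");[print(*b) for b in blobs(s,160,160,260,200)]
a=cv2.resize(t[120:280,285:425],None,fx=3.5,fy=3.5,interpolation=2)
b=cv2.resize(s[160:295,120:265],None,fx=2.1,fy=2.1,interpolation=2)
o=np.zeros((560,490+305,3),np.uint8);o[:a.shape[0],:a.shape[1]]=a;o[:b.shape[0],490:490+b.shape[1]]=b
cv2.imwrite("pics/z0.png",o)
E
```

```text
top
scene
[230.5 168.7] [ 57   0  32  21 305]
[252.2 163.3] [ 80   0  20  11 121]
[182.2 173.9] [ 15   8  15  13 171]
```

View pics/z0.png

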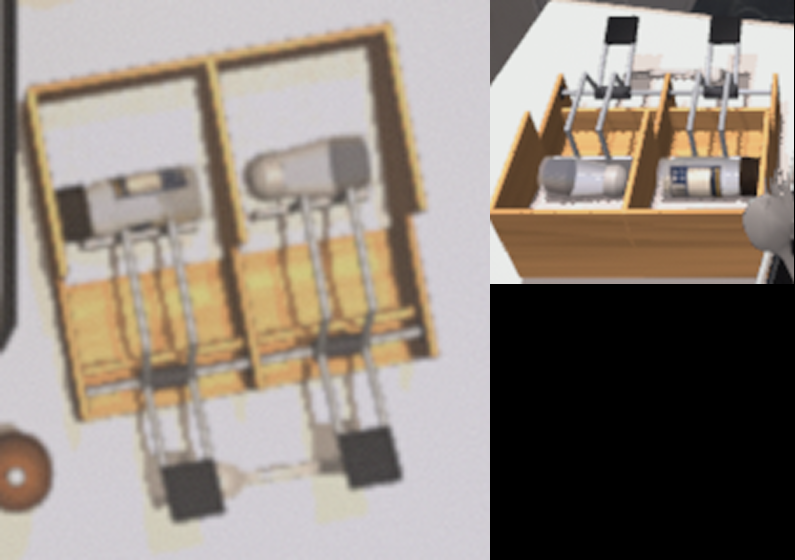

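The crops show the dark-lidded jar in the left lane (crop (130,205)) and the grey-capped shaker in the right lane. So the left paddle, at about (340,260) in the top view, is the one to press. Next I need its exact position and the dispenser's yaw.

Run:
```python
import cv2,pickle,numpy as np
from h import *
from cell import arm
d=pickle.load(open("c0.pkl","rb"))
def blobs(im,x0,y0,x1,y1,th):
    m=(im.max(2)<th).astype(np.uint8)[y0:y1,x0:x1]
    n,l,st,ce=cv2.connectedComponentsWithStats(m)
    return [(ce[i]+[x0,y0],st[i]) for i in range(1,n) if st[i][4]>100]
t=d["top"];s=d["scene"]
T=blobs(t["pixels"],300,238,420,285,85);S=blobs(s["pixels"],165,163,245,188,60)
T=sorted(T,key=lambda b:b[0][0])[:2]
for b in T+S: print(b[0].round(1),b[1])
for b in T: print("plane85",ray(t,b[0],85).round(1))
for b,c in zip(T,sorted(S,key=lambda b:-b[0][0])): print("tri",tri(t,b[0],s,c[0]).round(1))
P=[ray(t,b[0],85)[:2] for b in T]
y=P[0]-P[1];print("dist(124)",np.linalg.norm(y));yaw=np.arctan2(-y[0],y[1]);print("yaw",np.degrees(yaw))
m=(P[0]+P[1])/2;ex=np.array([np.cos(yaw),np.sin(yaw)]);ey=np.array([-ex[1],ex[0]]);O=m+158*ex
print("disp origin",O)
f=lambda x,yy,z:proj(t,[*(O+x*ex+yy*ey),z])
print("check left paddle scene px",proj(s,[*P[0],85]),"trough rim front corners, mid top px",[f(-62,y,44).round(0) for y in(127,0,-127)],"back corners",[f(169,y,110).round(0) for y in(127,-127)])
print("hover", P[0], "pressed",P[0]-5*ex)
o=arm.get_obs()
from scipy.spatial.transform import Rotation as R
r=R.from_euler("xyz",o["tcp_rot"],degrees=True).as_matrix();print(r.round(3).tolist())
# target: x down, jaw axis y along dispenser y or its opposite
for sg in(1,-1):
    yy=np.array([*(sg*ey),0]);xx=np.array([0,0,-1.]);Rt=np.c_[xx,yy,np.cross(xx,yy)]
    print(sg,"rotvec tool",R.from_matrix(r.T@Rt).as_rotvec().round(3))
print("shift tool axes to hover z=125",(r.T@(np.array([*P[0],125])-o["eef_pos"])).round(1))
```

```text
[339.6 259.5] [ 32  14  16  16 197]
[390.  250.2] [ 82   5  17  16 199]
[231.6 169.9] [ 51   0  29  18 295]
[182.2 174. ] [ 10   5  15  13 176]
plane85 [ 492.8 -124.2   85. ]
plane85 [ 514.9 -245.6   85. ]
tri [ 493.1 -124.1   88.5]
tri [ 514.9 -248.4   75.2]
dist(124) 123.45677653557922
yaw 10.325105077351616
disp origin [ 659.32089085 -156.56255809]
check left paddle scene px [231.95509522 170.94650711] trough rim front corners, mid top px [array([304., 225.]), array([355., 216.]), array([405., 207.])] back corners [array([289., 129.]), array([393., 110.])]
hover [ 492.81566538 -124.1526243 ] pressed [ 487.89663239 -125.04879082]
[[-0.001, 0.43, 0.903], [-0.001, 0.903, -0.43], [-1.0, -0.001, 0.0]]
1 rotvec tool [-0.625 -0.     0.001]
-1 rotvec tool [2.517e+00 2.000e-03 0.000e+00]
shift tool axes to hover z=125 [ 106.3 -524.4  498.2]
```

The left paddle triangulates to (493,-124,88), against an expected height of 85. The two paddles are 123.5 mm apart (124 expected), and the dispenser yaw is 10.3°. First I'll close the fingers and turn the tool into line with the dispenser.

Call:
{"api": "step_arm", "payload": {
  "increments": "0.135 0 0 0 0 0 0;0.135 0 0 0 0 0 0;0.135 0 0 0 0 0 0;0.135 0 0 0 0 0 0;0.135 0 0 0 0 0 0;0.135 0 0 0 0 0 0;0.135 0 0 0 0 0 0",
  "grip_force": 30
}}

```text
clock: 0.8
eef_pos: [268.8, 563.9, 230.8]
tcp_rot: [-30.4, 89.9, -110.3]
force: [0.2, 0.8, 0.5]
opening: -0.2
```

Call:
{"api": "step_arm", "payload": {
  "increments": "0 0 0 0 0.002 0.018 0;0 0 0 0 0.005 0.036 0;0 0 0 0 0.005 0.038 0;0 0 0 0 0.005 0.038 0;0 0 0 0 0.005 0.038 0;0 0 0 0 0.005 0.038 0;0 0 0 0 0.005 0.038 0;0 0 0 0 0.005 0.038 0;0 0 0 0 0.005 0.038 0;0 0 0 0 0.005 0.038 0"
}}

```text
clock: 1.8
eef_pos: [379.7, 218.8, 231.2]
tcp_rot: [-105.5, 90.0, 174.9]
force: [1.0, 0.5, 0.8]
opening: -0.1
```

Call:
{"api": "step_arm", "payload": {
  "increments": "0 0 0 0 0.005 0.038 0;0 0 0 0 0.005 0.038 0;0 0 0 0 0.005 0.038 0;0 0 0 0 0.005 0.038 0;0 0 0 0 0.005 0.038 0;0 0 0 0 0.005 0.038 0;0 0 0 0 0.005 0.038 0;0 0 0 0 0.005 0.038 0;0 0 0 0 0.005 0.036 0;0 0 0 0 0.003 0.018 0"
}}

```text
clock: 2.8
eef_pos: [491.4, -126.3, 231.3]
tcp_rot: [-2.2, 89.9, -82.0]
force: [-0.1, 0.5, -0.2]
opening: -0.2
```

```bash
cat > w.py <<'E'
from cell import arm
import numpy as np,sys
from scipy.spatial.transform import Rotation as R
T=np.array(eval(sys.argv[1]),float);o=arm.get_obs()
r=R.from_euler("xyz",o["tcp_rot"],degrees=True).as_matrix()
print(o["clock"],o["eef_pos"],o["force"],"\nR",r.round(3).tolist(),"\nshift mm",(r.T@(T-o["eef_pos"])).round(1))
E
python3 w.py "[493,-124,105]"
python3 - <<'E'
from cell import arm
import cv2,numpy as np
t=arm.camera("top")["pixels"];s=arm.camera("scene")["pixels"]
a=cv2.resize(t[120:280,230:425],None,fx=2,fy=2);b=cv2.resize(s[130:295,120:310],None,fx=2,fy=2)
cv2.imwrite("pics/z1.png",np.hstack([cv2.copyMakeBorder(a,0,10,0,0,0),b]))
E
```

```text
2.8 [ 491.41605382 -126.30712413  231.27646227] [-0.10115491  0.49385138 -0.2405942 ] 
R [[0.0, 0.984, 0.177], [-0.001, 0.177, -0.984], [-1.0, -0.0, 0.001]] 
shift mm [126.3   2.   -2.2]
```

View pics/z1.png

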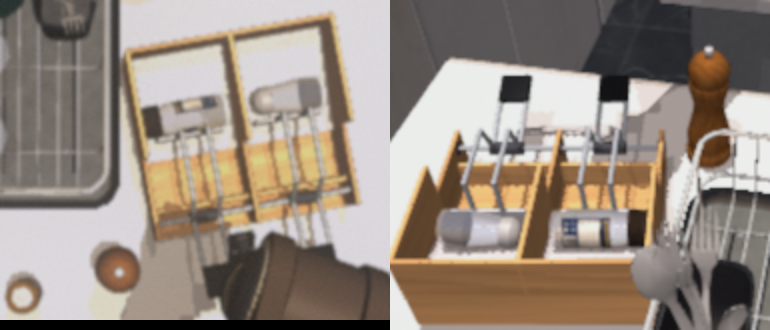

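In the picture the gripper is above the left paddle, with the forearm coming in from the right. The jar (dark lid) is still behind the left gate. I'll descend to just above the paddle and check the clearance.

Call:
{"api": "step_arm", "payload": {
  "increments": "0 0 0 0.010 0.002 -0.002 0;0 0 0 0.025 0 0 0;0 0 0 0.03 0 0 0;0 0 0 0.03 0 0 0;0 0 0 0.02 0 0 0;0 0 0 0.010 0 0 0;0 0 0 0 0 0 0"
}}

```text
clock: 3.6
eef_pos: [491.9, -119.4, 104.9]
tcp_rot: [-110.0, 89.8, 170.5]
force: [-0.1, -0.1, -0.1]
opening: -0.1
```

```bash
python3 w.py "[490,-124.5,44]"
python3 - <<'E'
from cell import arm
import cv2,numpy as np
s=arm.camera("scene")["pixels"]
cv2.imwrite("pics/z2.png",cv2.resize(s[60:295,110:330],None,fx=2.5,fy=2.5))
E
```

```text
3.6 [ 491.860435   -119.35366584  104.92995541] [-0.09678697 -0.14009424 -0.07939052] 
R [[-0.003, 0.983, 0.181], [0.0, 0.181, -0.983], [-1.0, -0.003, -0.001]] 
shift mm [60.9 -2.6  4.8]
```

View pics/z2.png

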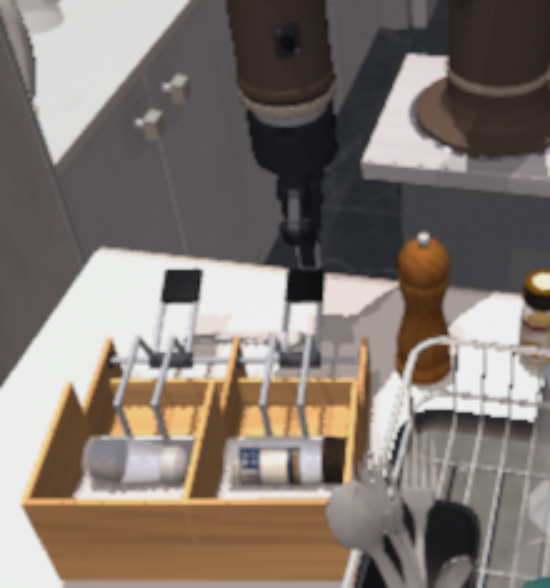

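The tip is directly above the left paddle and clear of the right one and the mill. I'll correct 5 mm sideways and press.

Call:
{"api": "step_arm", "payload": {
  "increments": "0 0 0 0.003 0 0.005 0;0 0 0 0.006 0 0 0;0 0 0 0.006 0 0 0;0 0 0 0.006 0 0 0;0 0 0 0.006 0 0 0;0 0 0 0.006 0 0 0;0 0 0 0.006 0 0 0;0 0 0 0.006 0 0 0;0 0 0 0.006 0 0 0;0 0 0 0.004 0 0 0"
}}

```text
clock: 4.65
eef_pos: [493.0, -125.8, 50.5]
tcp_rot: [-102.5, 89.9, 177.8]
force: [-3.5, -1.1, 5.5]
opening: -0.2
```

Call:
{"api": "step_arm", "payload": {
  "increments": "0 0 0 0.003 0 0 0;0 0 0 0.002 0 0 0;0 0 0 0 0 0 0;0 0 0 0 0 0 0"
}}

```text
clock: 5.05
eef_pos: [493.4, -125.7, 46.0]
tcp_rot: [-106.9, 90.0, 173.4]
force: [-4.6, -1.1, 4.7]
opening: 0.2
```

Run:
```python
from cell import arm
import cv2,numpy as np
s=arm.camera("scene")["pixels"];t=arm.camera("top")["pixels"];print(arm.get_obs()["force"])
a=cv2.resize(s[130:295,110:310],None,fx=2,fy=2);b=cv2.resize(t[115:280,230:425],None,fx=2,fy=2)
cv2.imwrite("pics/z3.png",np.hstack([a,b]))
```

```text
[-3.906728   -1.59681262  5.35508107]
```

View pics/z3.png

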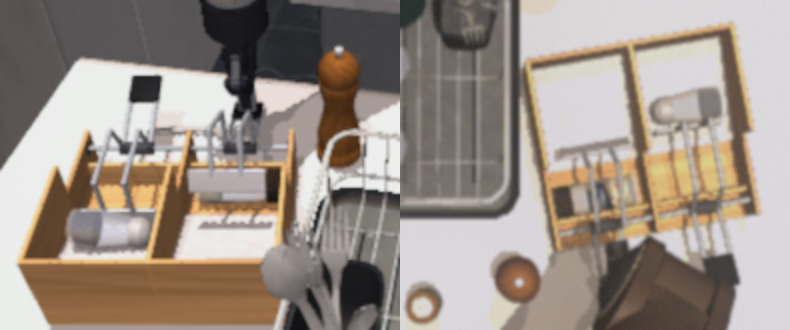

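The left gate is up and the jar lies in the left trough (top crop (595,195)). The shaker and right lever haven't moved. I'll let the jar settle briefly, then release the paddle gently.

Call:
{"api": "step_arm", "payload": {
  "increments": "0 0 0 0 0 0 0;0 0 0 0 0 0 0;0 0 0 0 0 0 0;0 0 0 0 0 0 0;0 0 0 0 0 0 0;0 0 0 -0.004 0 0 0;0 0 0 -0.006 0 0 0;0 0 0 -0.006 0 0 0;0 0 0 -0.006 0 0 0;0 0 0 -0.006 0 0 0"
}}

```text
clock: 6.15
eef_pos: [495.2, -125.4, 75.2]
tcp_rot: [77.6, 89.8, -2.0]
force: [2.1, 1.4, 2.9]
opening: -0.1
```

Call:
{"api": "step_arm", "payload": {
  "increments": "0 0 0 -0.006 0 0 0;0 0 0 -0.006 0 0 0;0 0 0 -0.006 0 0 0;0 0 0 -0.010 0 0 0;0 0 0 -0.02 0 0 0;0 0 0 -0.03 0 0 0;0 0 0 -0.04 0 0 0;0 0 0 -0.03 0 0 0;0 0 0 -0.01 0 0 0;0 0 0 0 0 0 0"
}}

```text
clock: 7.15
eef_pos: [494.2, -125.7, 233.6]
tcp_rot: [89.9, 89.9, 10.3]
force: [0.5, 0.1, 0.2]
opening: -0.0
```

Run:
```python
from cell import arm
import cv2,numpy as np,pickle
from h import *
S=arm.camera("scene");T=arm.camera("top");s=S["pixels"];t=T["pixels"];o=arm.get_obs();print(o["clock"],o["eef_pos"],o["force"])
m=(s[158:192,165:250].max(2)<60).astype(np.uint8)
n,l,st,ce=cv2.connectedComponentsWithStats(m);print([(ce[i]+[165,158]).round(1).tolist() for i in range(1,n) if st[i][4]>100])
a=cv2.resize(s[130:295,110:310],None,fx=2,fy=2);b=cv2.resize(t[115:280,230:425],None,fx=2,fy=2)
cv2.imwrite("pics/z4.png",np.hstack([a,b]))
```

```text
7.25 [ 493.0781557  -125.26954324  231.37337764] [ 0.18786112  0.34861916 -0.38832091]
[[233.2, 166.4], [182.2, 174.0]]
```

View pics/z4.png

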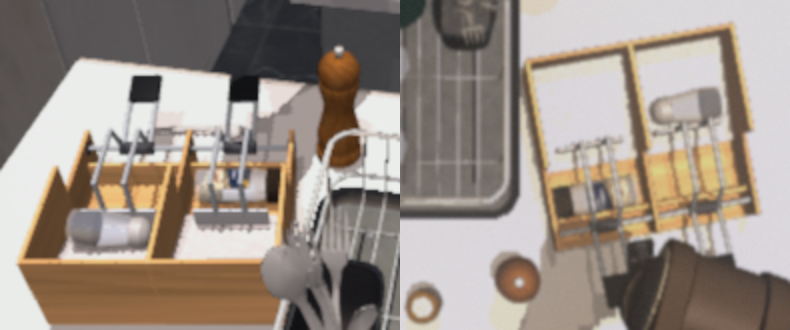

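The gate is down and the jar is in the trough. The left paddle's centroid used a different window this time, so I'll compare it with the first picture using the same window.

Run:
```python
from cell import arm
import cv2,numpy as np,pickle
d=pickle.load(open("c0.pkl","rb"));S=arm.camera("scene")["pixels"];T=arm.camera("top")["pixels"]
for s in(d["scene"]["pixels"],S):
    m=(s[165:190,165:241].max(2)<45).astype(np.uint8)
    n,l,st,ce=cv2.connectedComponentsWithStats(m);print([((ce[i]+[165,165]).round(1).tolist(),st[i].tolist()) for i in range(1,n) if st[i][4]>40])
D=cv2.absdiff(S,d["scene"]["pixels"]).max(2)
a=cv2.resize(d["scene"]["pixels"][155:225,165:265],None,fx=4,fy=4);b=cv2.resize(S[155:225,165:265],None,fx=4,fy=4)
cv2.imwrite("pics/z5.png",np.hstack([a,b]))
```

```text
[([182.0, 173.4], [10, 3, 15, 13, 154]), ([231.1, 172.2], [60, 2, 15, 13, 112])]
[([181.8, 173.4], [10, 3, 15, 13, 147]), ([231.8, 173.2], [60, 2, 15, 13, 173])]
```

View pics/z5.png

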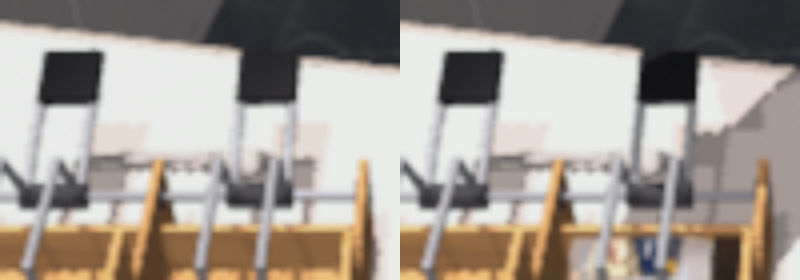

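Both paddles are back at their rest pixels (left-paddle bounding box identical to the first picture), so the gate is shut. Nothing is touching the robot, so I'll hand in.

```bash
python3 -c "
from cell import arm
print(arm.sign_off())"
```

```text
the job is handed in; nothing more can be done
None
```

I handed the job in at about 7.4 s of the 32 s allowed. The jar is in the left trough and the left gate is shut again.

**What I did:** The cameras showed the dark-lidded jar in the left lane. I pressed the left paddle down with the shut fingertips, to z ≈ 46 mm with about 5 N upward force on the tool. I held it about half a second after the jar was seen in the trough, let it up gently, and raised the tool clear.

**Last checks:**
- **Left paddle and gate:** the paddle is back at its rest position, with the same outline box as in the first picture, and the gate is down.
- **Shaker and right paddle:** the right paddle is within 0.2 px of its first position. The shaker is still behind its gate.
- **Other things on the counter:** the mill and standing jar look unmoved. I did not check the teaspoon or lemon in the last pictures; the arm hid the spoon from above, though the fingertips never went below 46 mm.
- **Force on the tool:** about zero after lifting off.

One reading disagreed at first: the left paddle's centre seemed to have shifted by 3.5 px. I had used a different measuring window; with the same window the shift was about 1 px, which I put down to the arm's shadow on the paddle.

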